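# Take the transit lock off a new printer and pack it in the hardware box

### The arm

A 6-joint arm with a two-finger parallel gripper is mounted at the origin on the work surface. World frame = base frame: x ahead of the robot, y to its left, z up, the work surface at z = 0. Lengths are in m, angles in rad, forces in N, time in s.
With the tool pointing down it reaches from about 0.375 to 0.75 m from the base axis. Payload 9 kg.
Tool frame: the origin (TCP) lies at the very end of the fingers, on their centre line; the grasp point (between the pads) lies 19 mm behind it (env.grasp_offset is the distance from the TCP to the grasp point, in m); z points along the fingers, y is the line along which they close (so a half turn about z gives the same grasp; the last joint's range is limited). The gripper opens to 85 mm and grips with 20 to 120 N. Pads are 22 mm wide; open, the fingers measure 114 mm over their backs; the gripper's body (76 mm by 85 mm) begins 54 mm behind the grasp point. The pads swing forward as they close: fully open they stand 13 mm farther back than shut.
Start: joints at [-1.441, 0.104, 0.097, 1.564, 0, 1.353], TCP at [0.205, -0.564, 0.231] pointing down, gripper open.
Joint ranges: [-2.99, 2.99], [-0.84, 1.86], [-1.1, 1.16], [-1.84, 2.11], [-1.51, 1.56], [-3.14, 3.14]. Speed limits (rad/s): [2.22, 2.22, 2.57, 3.14, 3.14, 3.14].

### API

Orientations are given as a unit quaternion [x, y, z, w].
In Python, from station import env, planner, eyes, status gives the robot as it stands. The module is installed in compiled form; this text tells all that it offers. Calls block until the motion is done:
- env.move_ptp(position, orientation): joint-space move of the TCP to a pose.
- env.move_linear(position, frame=None, max_speed=0.15, until_force=None): straight line of the TCP; frame=None keeps the orientation; max_speed is the mean speed in m/s. With until_force (N) it stops when the force on the tool has changed by that much, and returns True; else False.
- env.movej(angles): joint-space move.
- env.set_gripper(opening, effort=None): finger opening in m; effort is the grip in N (None keeps the last); returns when the fingers have stopped.
- env.wait(seconds).
- planner.solve_ik(position, orientation): joint angles nearest the present ones, or None.
- eyes.grab_frame(name): name is "scene" or "top"; returns a dict with "frame" (420x560x3 uint8, blue, green, red), "intrinsics" (3x3 intrinsics, pixels), "R" (3x3) and "t" (3): a world point X has camera coordinates R X + t. Camera axes: x right, y down, z forward; pixel columns grow to the right and rows downward; lengths in m; the calibration is good to about 2 mm. A picture is of the moment at which its call begins. There is no depth.
A pose or a line that the arm cannot do raises env.MotionError and nothing moves.
- env.hand_in(): hands the job in; it is judged then, once.
Trained networks look in the newest picture that a camera, given by its name, has taken for a name from the list of things; names that differ only in an ending like _2 or _b are one class to them, and where a whole thing is asked for, a point or a joint stands for the part that bears it (a point fixed in the world has none). Each returns a list of dicts, best first, with "conf" (0 to 1); they miss things now and then, are a little off and sometimes report something else, mostly with a low value. They report only what shows in the picture. A call takes as long as a camera call. They do not tell look-alikes from the thing itself.
- eyes.recognise(query, camera): "rect" ([centre column, centre row, width, height] in pixels, round what is visible of it).
- eyes.regions_of(query, camera): "region" (420x560 bool, what is visible of it) and "rect" ([centre column, centre row, width, height] in pixels, round what is visible of it).
Readings, each from a call of its own:
- status.read_time(): time.
- status.read_q(): joint angles.
- status.read_joint_velocities(): joint speeds.
- status.read_joint_torque(): joint torques, N m.
- status.read_tool_pos(): TCP position.
- status.read_eef_rot(): TCP orientation.
- status.read_ft_force(): force on the tool from outside, world axes, zero at the start.
- status.read_wrist_torque(): the same for the moment, N m.
- status.read_opening(): finger opening in m.
- status.read_grasp_force(): force on a finger pad.
Only numpy, scipy, OpenCV 4.12 (cv2) and the standard library are available. Lean on these libraries where they do the work, as an engineer would, in place of code of your own. Each camera call takes 0.05 s, during which the arm holds its last target. There are 200 camera calls.

### The job

The new printer's bed is still held by its transit lock on the front stud: turn the wing nut until its slot lines up with the stud's cross pin and take it off, then take off the spacer, then the bracket, one at a time in that order. Put all three in the hardware box so that they lie below its rim, and close the lid fully. Leave the other things on the bench and on the printer's bed where they are.

Things in the scene. Friction and masses are not known exactly. Their poses are not given: they have to be found in the camera images.
- base: Printer base unit, fixed: white chassis 350 mm (x) by 250 mm (y), deck 45 mm above the bench; on it the dark bed plate, 210 mm square, top 61 mm above the bench, front edge 40 mm behind the stud. Gantry shoes 54 mm high stick out to 168 mm at each side. Origin: centre of its underside; x from front (towards the robot) to rear, y to its left. Touch screen 25 mm high on the deck, 60 mm left of the stud.
- stud (a point): Foot of the upright steel stud, on the deck; axes as the printer base. Heights above this point: shoulder 22 mm in diameter up to 29 mm, then a neck 10.5 mm in diameter up to 47 mm (top).
- pin (a point): Centre of the stud's cross pin, 40.5 mm above the deck: a steel pin 5 mm thick and 22 mm long through the neck, along the base's y axis (parallel to the printer's front edge). It holds the wing nut down until the nut's slot lines up with it.
- nut_mid (a point): Centre (half-way up) of the bare cast-metal quarter-turn wing nut, 60 g, 32 mm high from 19.5 mm below to 12.5 mm above this point. Hub 32 (x) by 52 mm (y), 7 mm thick; on it two ears along its y axis, 14 mm wide (x), 25 mm high, 52 mm over their outer faces: grip these. On the printer its underside is 30 mm above the deck, on the spacer, 1 mm free under the pin.
- nut_slot (a point): Centre of the nut's slot, at the top of its hub; axes as the nut. The slot is 9 mm wide and runs along the nut's y axis, in line with the ears: the nut lifts off when its y axis is parallel to the base's y within about 0.1 rad, either way round. It starts 0.85 to 1.35 rad clockwise (from above) of that: turn it anticlockwise by that angle. It turns freely, without stops.
- spacer_mid (a point): Centre of the black plastic spacer ring, 40 g, outside diameter 46 mm, bore 25 mm, 22 mm high (11 mm each way from this point), round the stud's shoulder between bracket and nut; on the printer this point is 19 mm above the deck. The bracket's riser stands 5 mm behind it (base +x); left and right are free.
- bracket_rib (a point): Centre of the upright rib of the grey plastic transit bracket (90 g). Rib 44 mm long (x), 12 mm thick (y), 30 mm high: top 15 mm above this point, top of the 40 mm wide arm it stands on 15 mm below. Underside of the bracket 41 mm below this point. x runs from the foot to the toe over the bed, z up; on the printer parallel to the base's axes. Centre of mass 33 mm towards the foot.
- bracket_hole (a point): Middle of the 25 mm hole in the bracket's foot, 94 mm from the rib's centre towards the foot and 37 mm below it, 4 mm above the underside; axes as the bracket. The bracket is 144 mm long: from 24 mm before this hole to 120 mm beyond it (toe); 40 mm wide, 56 mm high. The foot lies flat on the deck.
- case: Grey hardware box, fixed on the bench to the right of the printer: 180 mm (x) by 250 mm (y), rim 75 mm above the bench; walls and floor 5 mm, so inside 170 by 240 mm and 70 mm deep. Origin: centre of its underside; x points to the hinge side, which is away from the printer (roughly world -y), y along the hinge (roughly world +x).
- lid (a joint): Angle of the box's lid: 0 = shut, 1.8 = fully open, leaning back against its stop, as it starts. No catch, no spring: pushed from behind over the upright (to below about 1.5 rad) it falls shut softly by its own weight.
- lid_edge (a point): Middle of the lid's free edge. The lid is a plate 180 by 250 mm, 6 mm thick, 150 g; when open this edge is about 250 mm above the bench and 41 mm outside the hinge line (away from the printer).
- lid_hinge (a point): Middle of the lid's hinge line, 75.5 mm above the bench at the top of the box's +x side.
- hex_key: Bystander: steel L-shaped hex key, 90 by 26 mm, 6 mm thick, on the bench between printer and box; origin at the middle of its long leg, underside; x along the long leg
- cutters: Bystander: flush cutters with black handles, 140 by 52 mm, 12 mm thick, on the bench between printer and box; origin at the middle, underside; x along its length
- scraper: Bystander: print scraper with black handle and steel blade, 200 by 65 mm, 20 mm thick, lying crosswise on the rear half of the printer's bed; origin at the middle of its length, underside; x along it, blade at +x
- glue_stick: Bystander: upright glue stick, 30 mm across, 90 mm tall, behind the box; origin at the centre of its foot
- grease_jar: Bystander: white jar with black cap, 48 mm across, 50 mm tall, left of the printer's front; origin at the centre of its foot
- test_print: Bystander: yellow stepped test print, 30 by 25 mm, 24 mm tall, behind the cutters; origin at the centre of its underside
There are look-alikes about, which are no part of the job. Leave any blue or green look-alike of the part that bears bracket_rib alone.

How it is judged:
By the outcome, as a careful person would: the job done as asked, in the order asked, and still so for the second after the job is handed in, with the robot touching nothing.
It also fails if it takes over 72 s, if anything falls off the work surface, if the arm or the gripper's body presses on something with over 40 N, if the wrist force passes 120 N, or if a joint passes its speed limit or range.

## Working session

There is one attempt and no reset: what is moved stays moved. The work goes in short steps, each a Python script; the robot and the scene stay as the last script left them, time stands still between calls to the robot, and variables do not carry over. Pictures are saved under pics/ and viewed, at most 10 in all, crops included, and the job is handed in when it is done.

```bash
mkdir -p pics; cat > h.py <<'E'
import numpy as np, cv2
from station import env, planner, eyes, status
def cam(n):
    g=eyes.grab_frame(n); return g
def P(g):
    K=np.array(g["intrinsics"]);return K@np.c_[np.array(g["R"]),np.array(g["t"])]
def proj(g,X):
    X=np.atleast_2d(X);u=(P(g)@np.c_[X,np.ones(len(X))].T).T;return u[:,:2]/u[:,2:]
def onz(g,uv,z):
    K=np.array(g["intrinsics"]);R=np.array(g["R"]);t=np.array(g["t"])
    d=R.T@np.linalg.inv(K)@np.array([uv[0],uv[1],1.]);c=-R.T@t
    return c+d*(z-c[2])/d[2]
def tri(g1,u1,g2,u2):
    X=cv2.triangulatePoints(P(g1),P(g2),np.array(u1,float).reshape(2,1),np.array(u2,float).reshape(2,1))[:,0]
    return X[:3]/X[3]
E
python3 - <<'E'
from h import *
np.set_printoptions(precision=3,suppress=True)
for n in("scene","top"):
    g=cam(n);cv2.imwrite(f"pics/{n}0.png",g["frame"])
    print(n,-np.array(g["R"]).T@np.array(g["t"]),np.array(g["R"])[2],g["intrinsics"][0][0])
    for q in "base nut_mid spacer_mid bracket_rib case lid hex_key cutters scraper glue_stick grease_jar test_print".split():
        print(q,[(np.round(d["rect"]).astype(int).tolist(),round(d["conf"],2)) for d in eyes.recognise(q,n)[:4]])
    for q in "stud pin nut_slot bracket_hole lid_edge lid_hinge".split():
        print(q,[(np.round(d["rect"]).astype(int).tolist(),round(d["conf"],2)) for d in eyes.recognise(q,n)[:3]])
print(status.read_time())
E
```

```text
scene [ 1.054 -0.424  1.107] [-0.454  0.377 -0.807] 525.0234740722184
base [([351, 248, 163, 150], 0.95)]
nut_mid [([352, 247, 162, 149], 0.55), ([324, 190, 24, 20], 0.48)]
spacer_mid [([323, 197, 16, 7], 0.4)]
bracket_rib [([281, 153, 29, 42], 0.94), ([152, 240, 51, 42], 0.76), ([336, 213, 43, 38], 0.68), ([401, 136, 16, 43], 0.67)]
case [([172, 310, 176, 140], 0.73)]
lid [([136, 308, 91, 114], 0.43)]
hex_key []
cutters [([257, 284, 41, 50], 0.93), ([352, 249, 159, 143], 0.48), ([333, 214, 40, 36], 0.42)]
scraper [([365, 252, 74, 49], 0.61), ([339, 214, 32, 34], 0.19)]
glue_stick [([257, 364, 19, 25], 0.55)]
grease_jar [([352, 148, 14, 24], 0.6), ([256, 362, 16, 26], 0.49)]
test_print [([307, 366, 17, 16], 0.51)]
stud [([351, 245, 157, 148], 0.92)]
pin [([352, 246, 159, 149], 0.98), ([259, 365, 12, 24], 0.72), ([174, 311, 177, 140], 0.21)]
nut_slot [([324, 189, 20, 18], 0.5)]
bracket_hole [([338, 216, 36, 34], 0.83), ([149, 237, 53, 37], 0.8), ([282, 153, 31, 50], 0.57)]
lid_edge [([132, 308, 91, 118], 0.98)]
lid_hinge [([134, 307, 99, 121], 0.67)]
top [0.357 0.053 1.193] [ 0.145  0
[... 414 characters left out ...]
 179, 126, 142], 0.6), ([336, 261, 12, 39], 0.58)]
cutters [([341, 198, 18, 50], 0.85), ([394, 137, 20, 19], 0.48)]
scraper [([258, 150, 74, 30], 0.55)]
glue_stick [([395, 137, 17, 21], 0.51), ([342, 197, 18, 54], 0.4)]
grease_jar [([161, 262, 21, 21], 0.59)]
test_print [([359, 120, 12, 15], 0.57), ([468, 204, 58, 118], 0.32)]
stud [([258, 179, 126, 147], 0.9)]
pin [([257, 178, 126, 149], 0.85), ([470, 205, 55, 115], 0.56)]
nut_slot [([242, 223, 15, 24], 0.53)]
bracket_hole [([395, 304, 23, 53], 0.93), ([225, 306, 22, 58], 0.9), ([247, 199, 24, 47], 0.7)]
lid_edge [([471, 204, 50, 113], 0.88), ([164, 262, 20, 18], 0.37), ([247, 207, 30, 56], 0.24)]
lid_hinge [([469, 205, 51, 112], 0.62)]
1.9
```

View pics/top0.png

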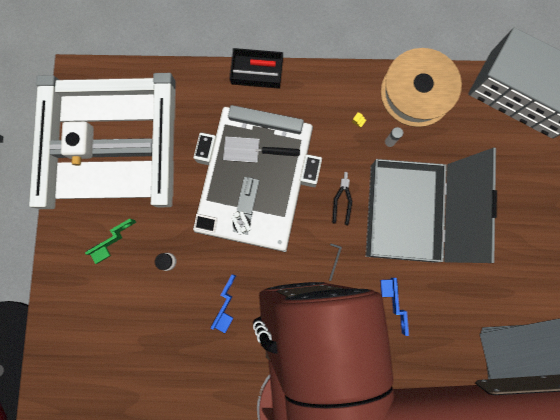

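View pics/scene0.png

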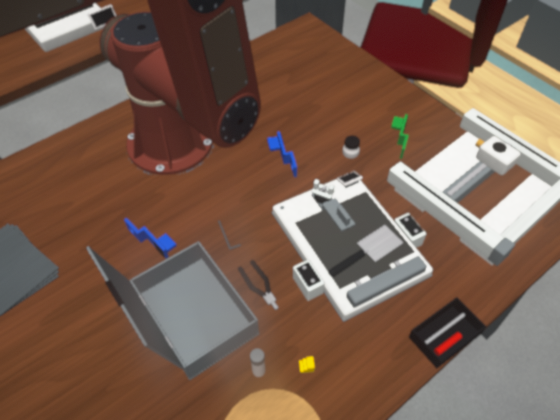

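```bash
python3 - <<'E'
import cv2,numpy as np
a=cv2.imread("pics/top0.png")[165:275,195:305];b=cv2.imread("pics/scene0.png")[160:250,280:390]
a=cv2.resize(a,(400,400),interpolation=cv2.INTER_CUBIC);b=cv2.resize(b,(400,327),interpolation=cv2.INTER_CUBIC)
b=cv2.copyMakeBorder(b,0,73,0,0,cv2.BORDER_CONSTANT)
cv2.imwrite("pics/crop0.png",np.hstack([a,b]))
E
```

```text
(no output)
```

View pics/crop0.png

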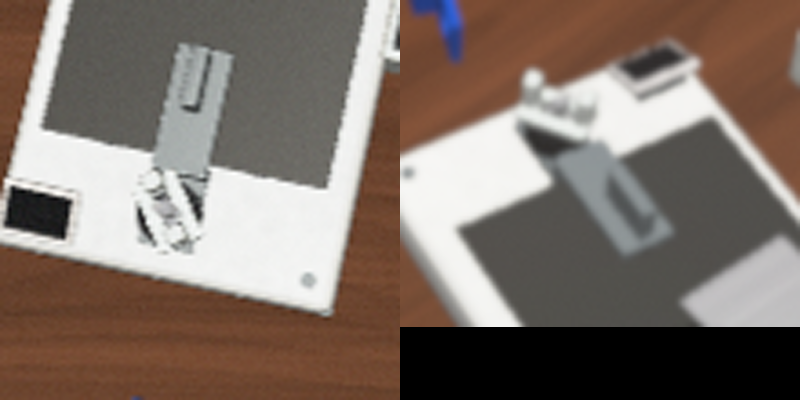

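The top view shows the grey bracket on the bed at (247,199), with the nut at (240,224). There are blue look-alikes at (224,303) and (394,306) and a green one at (112,242). In the scene view the grey one is at (336,213), with blue at (281,153) and (152,240) and green at (401,136). Only the grey bracket sits under the nut on the stud, and the crop confirms this, so it is the one meant. The box is at (432,205) with its lid leaning to the right.

```bash
cat > fit.py <<'E'
from h import *
from scipy.optimize import differential_evolution as DE
np.set_printoptions(precision=4,suppress=True)
def rot(a): return np.array([[np.cos(a),-np.sin(a)],[np.sin(a),np.cos(a)]])
def T(p,pts):
    pts=np.array(pts,float); return np.c_[pts[:,:2]@rot(p[2]).T+p[:2],pts[:,2]]
def rect(hx,hy,z,cx=0,cy=0): return [[cx-hx,cy-hy,z],[cx+hx,cy-hy,z],[cx+hx,cy+hy,z],[cx-hx,cy+hy,z]]
def box(cx,cy,hx,hy,z0,z1): return rect(hx,hy,z0,cx,cy)+rect(hx,hy,z1,cx,cy)
def gradmap(g):
    f=cv2.GaussianBlur(cv2.cvtColor(g["frame"],cv2.COLOR_BGR2GRAY).astype(np.float32),(0,0),1.0)
    return np.minimum(np.hypot(cv2.Sobel(f,5,1,0),cv2.Sobel(f,5,0,1)),150)
def dense(poly,edges):
    s=np.linspace(0.03,.97,60)[:,None];poly=np.array(poly)
    return np.vstack([poly[i]*(1-s)+poly[(i+1)%4]*s for i in edges])
def edgefit(gs,segs,b):
    ms=[gradmap(g) for g in gs]
    def cost(p):
        c=0;X=T(p,segs)
        for g,m in zip(gs,ms):
            u=proj(g,X).astype(np.float32);c-=cv2.remap(m,u[None,:,0],u[None,:,1],cv2.INTER_LINEAR).mean()
        return c
    return DE(cost,b,seed=0,tol=1e-6,maxiter=150)
def sil(g,p,parts):
    m=np.zeros((420*4,560*4),np.uint8)
    for q in parts:
        u=((proj(g,T(p,q))+.5)*4).astype(np.int32); cv2.fillConvexPoly(m,cv2.convexHull(u),255)
    return cv2.resize(m,(560,420),interpolation=cv2.INTER_AREA)/255.
def silfit(gs,masks,parts,b):
    def cost(p):
        c=0
        for g,M in zip(gs,masks):
            s=sil(g,p,parts);c-=np.minimum(s,M).sum()/np.maximum(s,M).sum()
        return c
    return DE(cost,b,seed=0,tol=1e-5,maxiter=40,popsize=10)
E
cat > m.py <<'E'
from fit import *
import pickle
gt=cam("top");rn=eyes.regions_of("nut_mid","top");rb=eyes.regions_of("bracket_rib","top")
gs=cam("scene");sn=eyes.regions_of("nut_mid","scene");sb=eyes.regions_of("bracket_rib","scene")
pickle.dump((gt,gs),open("g.pkl","wb"))
near=lambda L,u:min(L,key=lambda d:np.hypot(d["rect"][0]-u[0],d["rect"][1]-u[1]))
n1,n2=near(rn,(240,224)),near(sn,(324,190));b1,b2=near(rb,(247,199)),near(sb,(336,213))
for d in(n1,n2,b1,b2):print(np.round(d["rect"]),d["conf"])
cen=lambda d:np.array(np.nonzero(d["region"]))[::-1].mean(1)
print("nut tri",tri(gt,cen(n1),gs,cen(n2)),"brk tri",tri(gt,cen(b1),gs,cen(b2)))
c0=onz(gt,(256,180),.05);print("c0",c0)
deck=dense(rect(.175,.125,.045),[0,2,3])
for G in([gt,gs],[gt],[gs]):
    r=edgefit(G,deck,[(c0[0]-.04,c0[0]+.04),(c0[1]-.04,c0[1]+.04),(-.45,0)]);print("base",r.x,r.fun)
cb=onz(gt,(404,210),.075)
for G in([gt,gs],[gt],[gs]):
    r=edgefit(G,dense(rect(.09,.125,.075),[0,2,3]),[(cb[0]-.05,cb[0]+.05),(cb[1]-.05,cb[1]+.05),(-np.pi/2-.3,-np.pi/2+.3)]);print("case",r.x,r.fun)
parts=[box(0,0,.016,.026,.075,.082),box(0,.02,.007,.006,.082,.107),box(0,-.02,.007,.006,.082,.107)]
cn=onz(gt,cen(n1),.09)
for G,M in(([gt,gs],[n1["region"],n2["region"]]),([gt],[n1["region"]]),([gs],[n2["region"]])):
    r=silfit(G,[x.astype(float) for x in M],parts,[(cn[0]-.02,cn[0]+.02),(cn[1]-.02,cn[1]+.02),(-1.9,-.7)]);print("nut",r.x,r.fun)
E
python3 m.py
```

```text
[240. 222.  17.  18.] 0.63
[323. 190.  23.  15.] 0.64
[249. 196.  23.  41.] 0.83
[336. 215.  39.  34.] 0.88
nut tri [0.4634 0.1811 0.0813] brk tri [0.5352 0.1675 0.0667]
c0 [0.5808 0.1477 0.05  ]
base [ 0.5938  0.1536 -0.1971] -280.3481140136719
base [ 0.5905  0.1539 -0.2   ] -144.1784210205078
base [ 0.5946  0.1541 -0.2007] -137.27859497070312
case [ 0.5095 -0.2422 -1.6308] -201.29708862304688
case [ 0.5106 -0.243  -1.6316] -140.01605224609375
case [ 0.5067 -0.2617 -1.6258] -79.15248107910156
nut [ 0.4638  0.1812 -1.0339] -1.4893227173243626
nut [ 0.4638  0.1816 -1.0904] -0.7373754409635845
nut [ 0.4639  0.1802 -0.995 ] -0.7631575478785803
```

```bash
cat > ov.py <<'E'
from fit import *
import pickle
gt,gs=pickle.load(open("g.pkl","rb"))
# bracket arm: centreline through stud, stud at (sx,sy); fit arm+rib edges in base yaw
yaw=-.198
for G in([gt,gs],[gt],[gs]):
    seg=np.vstack([dense(rect(.046,.020,.071,.074,0),[0,1,2]),dense(rect(.022,.006,.101,.094,0),[0,1,2,3])])
    r=edgefit(G,seg,[(.44,.49),(.16,.2),(yaw-.06,yaw+.06)]);print("stud via bracket",r.x,r.fun)
def tile(g,u0,v0,w,h,k,yaws):
    out=[]
    for a in yaws:
        im=cv2.resize(g["frame"][v0:v0+h,u0:u0+w],None,fx=k,fy=k,interpolation=cv2.INTER_CUBIC)
        if a is not None:
            for q in(rect(.007,.026,.107),rect(.016,.026,.082)):
                u=((proj(g,T((.4638,.1812,a),q))+.5-[u0,v0])*k).astype(np.int32);cv2.polylines(im,[u],True,(0,0,255) if q[0][2]>.1 else (0,200,0),1)
        out.append(im)
    return np.hstack(out)
A=tile(gt,226,208,28,30,7,[None,-1.03,-1.18,-1.33]);B=tile(gs,308,176,32,28,6,[None,-1.03,-1.18,-1.33])
w=max(A.shape[1],B.shape[1]);pad=lambda x:cv2.copyMakeBorder(x,0,4,0,w-x.shape[1],cv2.BORDER_CONSTANT)
cv2.imwrite("pics/ov.png",np.vstack([pad(A),pad(B)]))
E
python3 ov.py
```

```text
stud via bracket [ 0.4628  0.1808 -0.1743] -223.7071533203125
stud via bracket [ 0.4625  0.1788 -0.15  ] -121.85614013671875
stud via bracket [ 0.4412  0.188  -0.2095] -105.26436614990234
```

View pics/ov.png

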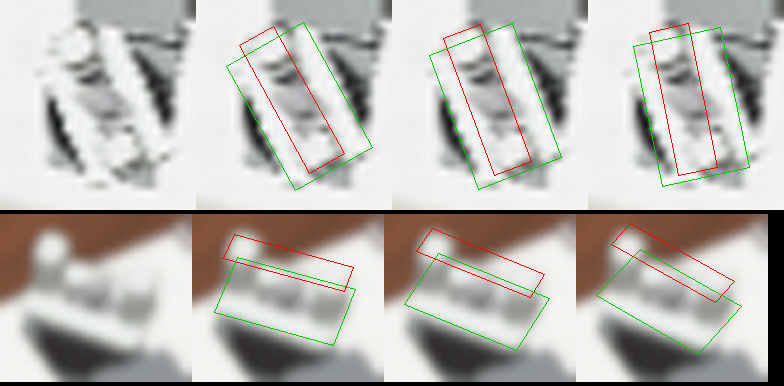

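The crop shows the hub edges running at a yaw of about -1.11, between tiles 2 and 3. That puts the nut about 0.91 rad clockwise of alignment, at (0.463, 0.181).

```bash
cat >> h.py <<'E'
from scipy.spatial.transform import Rotation as Ro
BY=-.197; ST=np.array([.4635,.181]); CA=np.array([.5095,-.2425]); CY=-1.631
def q(a):
    "tool down, closing axis (tool y) along world angle a"
    y=np.array([np.cos(a),np.sin(a),0]);z=np.array([0,0,-1.]);return Ro.from_matrix(np.c_[np.cross(y,z),y,z]).as_quat()
def inb(x,y,z=0):
    c,s=np.cos(CY),np.sin(CY);return np.array([CA[0]+c*x-s*y,CA[1]+s*x+c*y,z])
def ra(): return np.array(status.read_ft_force()).round(1)
def pr(s=""): print(s,"t",round(status.read_time(),2),"tcp",np.array(status.read_tool_pos()).round(4),"q6",round(status.read_q()[5],2),"op",round(status.read_opening(),4),"F",ra(),"gf",np.round(status.read_grasp_force(),1))
E
python3 - <<'E'
from h import *
np.set_printoptions(precision=3,suppress=True)
print(Ro.from_quat(status.read_eef_rot()).as_matrix())
for n,p,a in[("nut",[*ST,.0785],-1.11+np.pi/2),("nut2",[*ST,.0785],BY+np.pi/2),("hi",[*ST,.2],.46),("start hi",[.205,-.564,.38],0.),("mid",[.5,-.2,.4],.46),("box",inb(22,-55,0)*0+inb(.022,-.055,.013),BY+np.pi/2),("lid",inb(.17,-.03,.21),CY)]:
    for k in(0,-np.pi,np.pi):
        r=planner.solve_ik(p,q(a+k)); print(n,k,None if r is None else np.array(r))
E
```

```text
[[ 0.94   0.341  0.   ]
 [ 0.341 -0.94  -0.   ]
 [-0.     0.    -1.   ]]
nut 0 [ 0.109 -0.183 -0.461  1.293  0.     1.219]
nut -3.141592653589793 [ 0.109 -0.183 -0.461  1.293  0.    -1.923]
nut 3.141592653589793 [ 0.109 -0.183 -0.461  1.293  0.    -1.923]
nut2 0 [ 0.109 -0.183 -0.461  1.293  0.     0.306]
nut2 -3.141592653589793 [ 0.109 -0.183 -0.461  1.293  0.    -2.836]
nut2 3.141592653589793 [ 0.109 -0.183 -0.461  1.293  0.    -2.836]
hi 0 [ 0.109 -0.214 -0.267  1.518  0.     1.22 ]
hi -3.141592653589793 [ 0.109 -0.214 -0.267  1.518  0.    -1.922]
hi 3.141592653589793 [ 0.109 -0.214 -0.267  1.518  0.    -1.922]
start hi 0 [-1.44   0.207  0.487  1.851  0.     0.131]
start hi -3.141592653589793 [-1.44   0.207  0.487  1.851  0.    -3.011]
start hi 3.141592653589793 [-1.44   0.207  0.487  1.851  0.    -3.011]
mid 0 [-0.624  0.033  0.339  1.876  0.     0.487]
mid -3.141592653589793 [-0.624  0.033  0.339  1.876  0.    -2.654]
mid 3.141592653589793 [-0.624  0.033  0.339  1.876  0.    -2.654]
box 0 [-0.773 -0.048 -0.458  1.16   0.    -0.576]
box -3.141592653589793 [-0.773 -0.048 -0.458  1.16   0.     2.566]
box 3.141592653589793 [-0.773 -0.048 -0.458  1.16   0.     2.566]
lid 0 [-0.928  0.173  0.133  1.531  0.     2.274]
lid -3.141592653589793 [-0.928  0.173  0.133  1.531  0.    -0.868]
lid 3.141592653589793 [-0.928  0.173  0.133  1.531  0.    -0.868]
```

```bash
python3 - <<'E'
from h import *
a=-1.11+np.pi/2
env.move_ptp([.205,-.564,.36],q(.46-0.0)); 
env.move_ptp([.47,-.2,.36],q(a))
env.move_ptp([*ST,.15],q(a))
env.set_gripper(.070,50)
print(env.move_linear([*ST,.0795],max_speed=.1,until_force=10)); pr("down")
env.set_gripper(.03,50); pr("grip")
E
```

```text
False
down t 8.11 tcp [0.4639 0.181  0.0801] q6 1.22 op 0.0698 F [ 0.7 -0.4 -0.3] gf 0.0
grip t 8.42 tcp [0.4643 0.1811 0.0806] q6 1.22 op 0.0509 F [-0.9  0.   6.3] gf 52.6
```

```bash
python3 - <<'E'
from h import *
p=[*ST,.0795]; b=BY+np.pi/2
env.move_ptp(p,q(b)); pr("turned"); print(np.array(status.read_wrist_torque()).round(2))
print(env.move_linear([*ST,.0795+.012],max_speed=.04,until_force=12)); pr("lift")
E
```

```text
turned t 9.29 tcp [0.4643 0.1812 0.0807] q6 0.31 op 0.0511 F [-1.   1.4  6.1] gf 52.6
[0.14 0.14 0.05]
False
lift t 9.74 tcp [0.4637 0.181  0.0917] q6 0.31 op 0.0509 F [-0.4  0.7 -0.4] gf 52.0
```

```bash
python3 - <<'E'
from h import *
b=BY+np.pi/2
print(env.move_linear([*ST,.15],max_speed=.12,until_force=12)); pr("up")
g=cam("top");f=g["frame"];s=cam("scene")["frame"]
im=np.hstack([cv2.resize(f[150:270,190:310],(400,400),interpolation=2),cv2.resize(s[130:250,270:390],(400,400),interpolation=2)]);cv2.imwrite("pics/up.png",im)
E
```

```text
False
up t 10.38 tcp [0.4633 0.181  0.1494] q6 0.31 op 0.051 F [-0.8 -0.5 -0.6] gf 52.0
```

View pics/up.png

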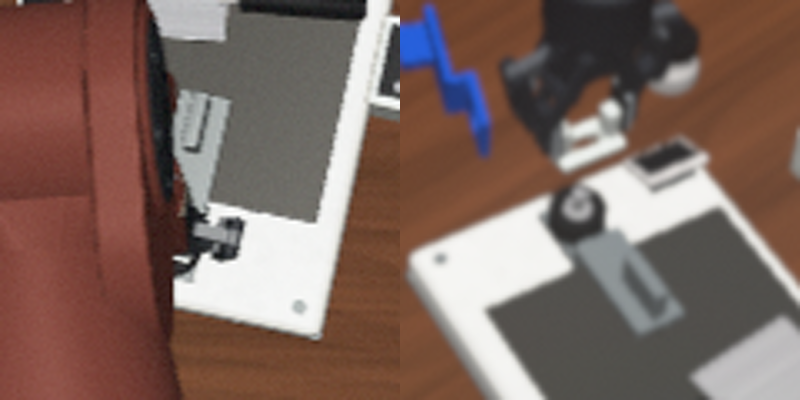

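The nut is held in the gripper at (595,135) in the right tile, and the spacer is still on the stud at (577,213).

```bash
python3 - <<'E'
from h import *
b=BY+np.pi/2
P1=inb(.022,-.055)
env.move_ptp([*ST,.19],q(b))
env.move_ptp([*P1[:2],.17],q(b))
print(env.move_linear([*P1[:2],.014],max_speed=.15,until_force=10)); pr("in")
env.set_gripper(.064); pr("rel")
env.move_linear([*P1[:2],.17],max_speed=.25)
g=cam("top");r=eyes.regions_of("spacer_mid","top");gs=cam("scene");s=eyes.regions_of("spacer_mid","scene")
for g_,L in((g,r),(gs,s)):
    print(proj(g_,[*ST,.075]).round(1),[(np.round(d["rect"],1).tolist(),round(d["conf"],2)) for d in L])
cv2.imwrite("pics/after_nut.png",np.hstack([cv2.resize(g["frame"][150:270,190:310],(400,400),interpolation=2),cv2.resize(gs["frame"][130:390,100:360],(400,400),interpolation=2)]))
E
```

```text
False
in t 13.58 tcp [ 0.4539 -0.2616  0.015 ] q6 -0.58 op 0.051 F [ 0.3 -0.5 -1.2] gf 52.3
rel t 13.87 tcp [ 0.4537 -0.261   0.0147] q6 -0.58 op 0.0639 F [0.3 4.8 4.1] gf 0.0
[[240.7 223.1]] [([239.5, 222.4, 19.0, 18.4], 0.71)]
[[322.7 191.8]] [([322.9, 193.9, 20.7, 18.2], 0.74)]
```

View pics/after_nut.png

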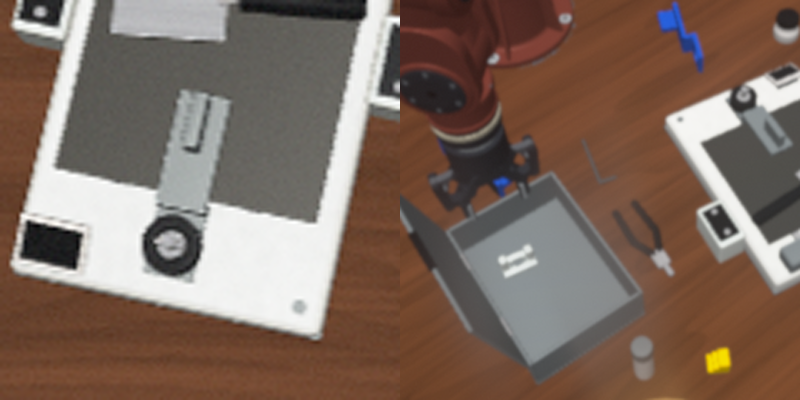

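The nut lies in the box at (517,260) in the right tile. The spacer ring is at (171,243) in the left tile, where I expected it.

```bash
python3 - <<'E'
from h import *
b=BY+np.pi/2; S=np.array([.4632,.1815])
env.move_ptp([*S,.15],q(b))
print(env.move_linear([*S,.053],max_speed=.12,until_force=10)); pr("down")
env.set_gripper(.03,40); pr("grip")
print(env.move_linear([*S,.075],max_speed=.06,until_force=12)); pr("lift")
E
```

```text
False
down t 17.43 tcp [0.4638 0.1815 0.0538] q6 0.31 op 0.0637 F [-0.6  0.1 -1. ] gf 0.0
grip t 17.74 tcp [0.464  0.1816 0.0544] q6 0.31 op 0.0449 F [-2.5 -1.2  6.3] gf 40.3
False
lift t 18.26 tcp [0.4635 0.1815 0.0754] q6 0.31 op 0.0452 F [-0.2  0.4 -0.3] gf 41.0
```

```bash
cat > br.py <<'E'
from fit import *
from h import *
import pickle
S=np.array([.4632,.1815]); b=BY+np.pi/2
print(env.move_linear([*S,.16],max_speed=.15,until_force=12)); pr("up")
P1=inb(.022,.055)
env.move_ptp([*P1[:2],.17],q(b)); pr("over")
print(env.move_linear([*P1[:2],.013],max_speed=.15,until_force=10))
env.set_gripper(.060); pr("rel")
env.move_linear([*P1[:2],.17],max_speed=.25)
gt=cam("top");rt=eyes.regions_of("bracket_rib","top");gs=cam("scene");rs=eyes.regions_of("bracket_rib","scene")
pickle.dump((gt,gs),open("g2.pkl","wb"))
for L in(rt,rs):print([(np.round(d["rect"],1).tolist(),round(d["conf"],2)) for d in L])
near=lambda L,u:min(L,key=lambda d:np.hypot(d["rect"][0]-u[0],d["rect"][1]-u[1]))
B=[near(rt,(247,199)),near(rs,(333,210))]
parts=[box(.002,0,.026,.02,.045,.053),box(.033,0,.005,.02,.045,.071),box(.074,0,.046,.02,.063,.071),box(.094,0,.022,.006,.071,.101)]
for G,M in(([gt,gs],B),([gt],B[:1]),([gs],B[1:])):
    r=silfit(G,[x["region"].astype(float) for x in M],parts,[(.44,.49),(.16,.2),(BY-.1,BY+.1)]);print("stud via sil",r.x,r.fun)
im=[]
for g,u0,v0,w,h in((gt,220,165,50,75),(gs,300,175,60,75)):
    k=7;c=cv2.resize(g["frame"][v0:v0+h,u0:u0+w],None,fx=k,fy=k,interpolation=2)
    for r_ in(rect(.022,.006,.101,.094),rect(.0435,.02,.071,.0765)):
        u=((proj(g,T((*S,BY),r_))+.5-[u0,v0])*k).astype(np.int32);cv2.polylines(c,[u],True,(0,0,255),1)
    im.append(c)
cv2.imwrite("pics/br.png",np.hstack(im))
E
python3 br.py
```

```text
False
up t 18.98 tcp [0.4628 0.1815 0.159 ] q6 0.31 op 0.0447 F [-0.6  0.7 -1.2] gf 41.0
over t 20.66 tcp [ 0.5634 -0.2666  0.1701] q6 -0.46 op 0.0451 F [-0.2 -0.4 -0.4] gf 41.0
False
rel t 22.16 tcp [ 0.5634 -0.268   0.0136] q6 -0.46 op 0.0601 F [0.  1.2 0.2] gf 0.0
[([244.0, 205.2, 26.8, 57.9], 0.91), ([110.5, 241.4, 47.7, 41.8], 0.69), ([226.7, 301.6, 19.5, 58.0], 0.62)]
[([401.4, 135.8, 18.9, 44.2], 0.89), ([280.6, 155.8, 29.1, 44.9], 0.76), ([336.0, 212.2, 42.2, 40.1], 0.6)]
stud via sil [ 0.4644  0.1819 -0.1887] -1.6554555709585932
stud via sil [ 0.4645  0.1824 -0.194 ] -0.8718637804698818
stud via sil [ 0.4637  0.181  -0.1777] -0.7915930246258984
```

View pics/br.png

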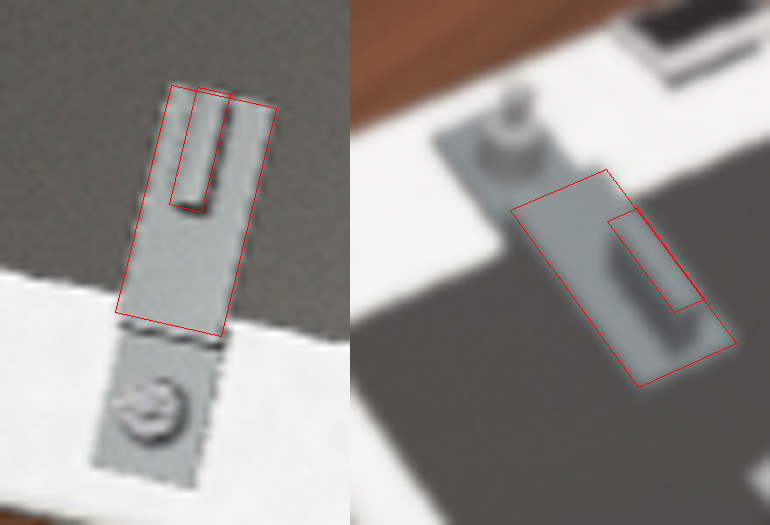

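The overlay fits: the rib is at (200,150) in the left tile and (655,260) in the right, and the nut and spacer are off the stud at (150,410). Next I grip the rib.

```bash
python3 - <<'E'
from h import *
b=BY+np.pi/2; S=np.array([.4638,.1817]); G=S+.086*np.array([np.cos(BY),np.sin(BY)])
env.move_ptp([*G,.16],q(b)); env.set_gripper(.04,90)
print(env.move_linear([*G,.076],max_speed=.12,until_force=8)); pr("down")
env.set_gripper(.0,90); pr("grip")
print(env.move_linear([*G,.115],max_speed=.06,until_force=12)); pr("lift")
if abs(status.read_opening()-.012)<.003:
    print(env.move_linear([*G,.19],max_speed=.15,until_force=15)); pr("up")
    P1=inb(-.047,.038); a=CY+np.pi
    env.move_ptp([*P1[:2],.19],q(a)); pr("over")
    g=cam("scene");cv2.imwrite("pics/hold.png",cv2.resize(g["frame"][130:400,80:400],None,fx=2,fy=2,interpolation=2))
E
```

```text
False
down t 25.91 tcp [0.5486 0.1649 0.0768] q6 0.26 op 0.0399 F [0.3 0.1 0.6] gf 0.0
grip t 26.27 tcp [0.5489 0.1649 0.0771] q6 0.26 op 0.0101 F [-0.5 -1.2  6.5] gf 88.8
False
lift t 27.07 tcp [0.5479 0.1649 0.1147] q6 0.26 op 0.0101 F [ 0.4 -0.8 -1. ] gf 87.7
False
up t 27.73 tcp [0.5478 0.1649 0.189 ] q6 0.26 op 0.0104 F [-0.5 -0.2 -1.4] gf 87.7
over t 29.08 tcp [ 0.5504 -0.1969  0.1898] q6 -0.51 op 0.0102 F [ 0.6 -0.3 -1.5] gf 87.8
```

View pics/hold.png

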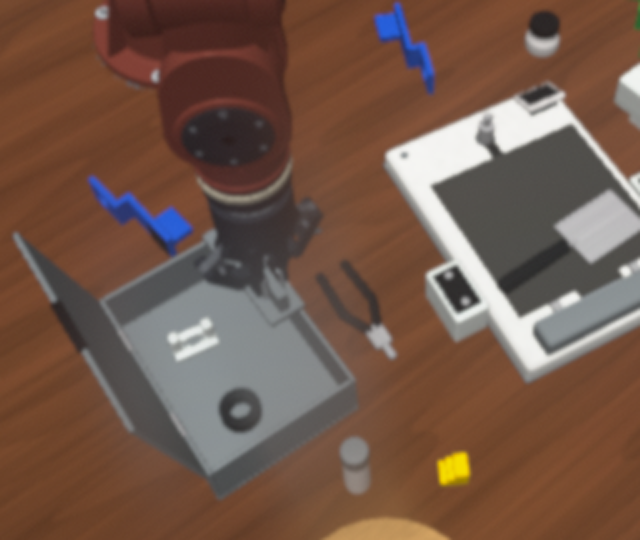

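The bracket is held level over the box. The nut at (190,340) and the spacer at (240,410) are inside on the hinge side, and the landing strip is free.

```bash
python3 - <<'E'
from h import *
P1=inb(-.047,.038); a=CY+np.pi
print(env.move_linear([*P1[:2],.040],max_speed=.12,until_force=8)); pr("in")
env.set_gripper(.03); pr("rel")
env.move_linear([*P1[:2],.2],max_speed=.25)
H=inb(-.047,0);B=inb(.19,-.03)
c=CY+np.pi/2
env.move_ptp([*P1[:2],.36],q(c)); env.set_gripper(0,30)
env.move_ptp([*B[:2],.36],q(c)); pr("behind")
g=cam("scene");cv2.imwrite("pics/pl.png",cv2.resize(g["frame"][130:400,80:400],None,fx=2,fy=2,interpolation=2))
g=cam("top");r=eyes.recognise("lid_edge","top");print(proj(g,inb(.131,0,.25)),[(np.round(d["rect"]),d["conf"]) for d in r[:2]])
E
```

```text
False
in t 30.53 tcp [ 0.5508 -0.1982  0.0409] q6 -0.51 op 0.01 F [ 0.2  0.6 -1. ] gf 87.8
rel t 30.86 tcp [ 0.5505 -0.198   0.0404] q6 -0.51 op 0.0297 F [-1.   1.   0.3] gf 0.0
behind t 34.42 tcp [ 0.4688 -0.4293  0.3603] q6 0.68 op 0.0001 F [ 0.3 -0.5  0.1] gf 0.0
[[491.48633868 203.41797337]] [(array([469., 206.,  52., 113.]), 0.76)]
```

View pics/pl.png

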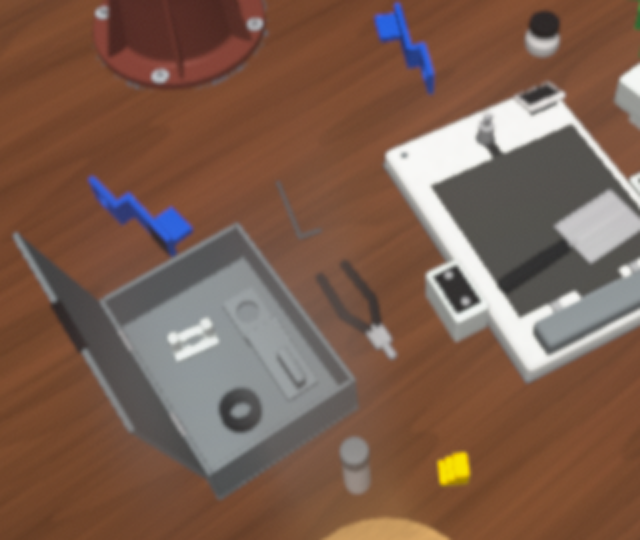

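All three parts lie flat in the box: nut (192,340), spacer (240,410), bracket (270,340). Next I close the lid.

```bash
python3 - <<'E'
from h import *
B=inb(.19,-.03);E=inb(.03,-.03)
print(env.move_linear([*B[:2],.205],max_speed=.2,until_force=8)); pr("down")
print(env.move_linear([*E[:2],.205],max_speed=.1,until_force=20)); pr("push")
env.wait(1.5)
env.move_linear([*E[:2],.36],max_speed=.25)
env.move_ptp([*inb(.19,-.1)[:2],.36],status.read_eef_rot()); env.wait(1); pr("clear")
g=cam("scene");gt=cam("top")
im=[]
for h_,k in((g,(120,390,80,350)),(gt,(110,280,330,500))):
    f=h_["frame"].copy()
    u=proj(h_,[inb(x,y,.081) for x,y in((-.09,-.125),(.09,-.125),(.09,.125),(-.09,.125))]).astype(np.int32);cv2.polylines(f,[u],True,(0,0,255),1)
    im.append(cv2.resize(f[k[0]:k[1],k[2]:k[3]],(400,400),interpolation=2))
cv2.imwrite("pics/lid.png",np.hstack(im))
E
```

```text
False
down t 35.5 tcp [ 0.4687 -0.4306  0.2066] q6 0.68 op -0.0 F [-0.9  0.5  0.1] gf 0.0
False
push t 37.25 tcp [ 0.4777 -0.271   0.2049] q6 0.88 op 0.0003 F [ 0.5  0.2 -0.3] gf 0.0
clear t 41.25 tcp [ 0.3982 -0.4262  0.36  ] q6 0.59 op -0.0002 F [ 0.5 -0.5 -0.7] gf 0.0
```

View pics/lid.png

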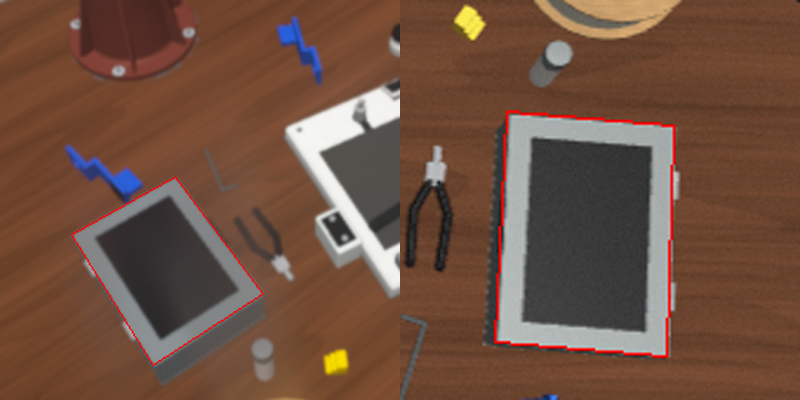

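The lid is fully shut: its outline matches the projected closed lid in both views. The other things are where they were.

```bash
python3 -c "
from h import *
print(env.hand_in())"
```

```text
the job is handed in; nothing more can be done
None
```

The wing nut, spacer and bracket came off in that order and lie in the hardware box with its lid fully shut; I handed the job in at about 41 s of the 72 s, and no verdict came back.

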